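# Clear the copper offcut down the scrap chute

### The arm

A 6-joint arm with a two-finger parallel gripper is mounted at the origin on the work surface. World frame = base frame: x ahead of the robot, y to its left, z up, the work surface at z = 0. Lengths are in m, angles in degrees, forces in N, time in s.
With the tool pointing down it reaches from about 0.3 to 0.75 m from the base axis. Payload 8.5 kg.
Tool frame: the origin (TCP) lies midway between the tips of the shut fingers; the grasp point (between the pads) lies 19 mm behind it (env.grip_depth is the distance from the TCP to the grasp point, in m); x points along the fingers, y is the direction in which the jaws open and shut, and the axes are right-handed (so a half turn about x gives the same grasp; the last joint's range is limited). The gripper opens to 85 mm and grips with 20 to 120 N. Pads are 22 mm wide; open, the fingers measure 114 mm over their backs; the gripper's body (76 mm by 85 mm) begins 54 mm behind the grasp point. The pads swing forward as they close: fully open they stand 13 mm farther back than shut.
Start: joints at [-81.033, 21.807, 74.336, -0, 83.858, -12.336], TCP at [0.2, -0.512, 0.231] pointing down, gripper open.
Joint ranges: [-178.18, 178.18], [-50.72, 133.34], [12.68, 142.11], [-81.47, 261.47], [9.98, 163.14], [-165.26, 165.26]. Speed limits (degrees/s): [136.94, 136.94, 180, 180, 180, 180].

### API

Orientations are given as a 3x3 rotation matrix whose columns are the frame's x, y, z axes.
In Python, from rig import env gives the robot as it stands.
- The arm moves only by the tool play_rows, never from a script. Its arguments are lists of equal length, an entry for each row: "travel": the shift along the world's x, y, z in cm, a list of three; "rotation": the turn, a rotation vector about the world's x, y, z in rad, a list of three; "claw": the finger opening in cm, from 0 to 8.54. A call has 1 to 12 rows; each row shifts and turns the pose as measured when the row begins; what a row does not reach is not made up. A row lasts 1/12 s, in which the tool goes at most 41.7 mm and 7.16 degrees, less where a joint would pass 70% of its speed; a pose out of reach is approached as far as the arm can. A call is refused whole if a number of a shift passes 4.17 or a number of a turn 0.125, either way. A call with a gripper value outside its range is refused whole. The fingers move at their own pace and stop on an object; "squeeze" is the grip in N (left out, the last holds). Time passes only in rows, so rows that do not move let the fingers close. It gives the time, the measured TCP pose, the force and the opening at its end, in the units of the state.
- env.observe(): the state, without advancing time (a new reading comes with each control period).
- env.get_image(name): name is "side" or "top"; returns the picture (480x640x3 uint8, red, green, blue); there is no depth.
- env.camera_info(name): a dict with "vertical_fov" (degrees; the focal length in pixels is half the picture's height over the tangent of half this angle, whatever the lens; pixels are square), "cx", "cy" (the principal point, pixels), "eye" and "rotation" of the camera in the world. Camera axes: x right, y down, z forward; pixel columns grow to the right and rows downward; lengths in m; the calibration is good to about 2 mm. A picture is of the moment at which its call begins. camera_info takes no time and is no camera call.
- env.close_job(): hands the job in, once; it reports no verdict.
The state is a dict: "time_s": time; "q": joint angles; "qvel": joint speeds; "joint_efforts": joint torques, N m; "position": TCP position; "tool_rot": TCP orientation; "ft_force": force on the tool from outside, world axes, zero at the start; "wrist_torque": the same for the moment, N m; "grip_width": finger opening in m.
Only numpy, scipy, OpenCV 4.12 (cv2) and the standard library are available. Lean on these libraries where they do the work, as an engineer would, in place of code of your own. Each camera call takes 0.05 s, during which the arm holds its last target.

### The job

On the trimming stand, slide the bare copper offcut out from under its hold-down fork and off the open end of the ledge, so that it drops down the chute and rests in the tray at the bottom. No finger fits behind or beside it at first: press closed fingertips on its top between the fork's arms, just firmly enough to draw it along, since more than 30 N dents the soft copper; do not lift it off the ledge. Leave the silver plaque lying in the other lane.

Things in the scene. Friction and masses are not known exactly. Their poses are not given: they have to be found in the camera images.
- stand: Trimming stand, fixed: wood block with a level oiled steel ledge 130 mm high and 204 wide, chute and tray in front. Origin on the bench below the middle of the ledge's open edge; x points out of the open end over the chute, y across the lanes, z up. Ledge from the fence (x = -108 mm) to the edge (x = 0). Beside it, at y 102 to 160, x -110 to -30 mm, a step 85 mm high with a cup 45 mm high.
- fence (a point): Middle of the top of the upright fence, 8 mm thick, that closes the ledge's back end: it stands 32 mm above the ledge, its inner face 4 mm towards +x of this point. Axes as the stand's.
- edge_a (a point): Middle of the open edge of the lane on the stand's +y side (50 mm off its middle), on the ledge's surface; axes as the stand's. Both lanes run along x and are 88 mm wide between ribs 12 mm high, which end 4 mm short of the edge.
- edge_b (a point): The same for the other lane, on the stand's -y side.
- fork_a: Steel hold-down fork with brass weights over lane a; fork_b over lane b is alike. Origin on its hinge, across the lane, 4 mm before the fence and 20 mm above the ledge; axes as the stand's. Two arms, 64 mm apart inside, reach 68 mm towards +x, tops 50 mm above the ledge. Round skids 49 mm from the hinge bear on the plate's sides with 2 to 7 N in all, differing each time; past the plate they drop 3 mm.
- fork_b: The hold-down fork over lane b, as fork_a.
- tray (a point): Middle of the tray's floor, 10 mm above the bench, at the foot of the chute; axes as the stand's. The aluminium chute falls at 48 degrees from 25 mm below the ledge's edge; tray floor 85 to 190 mm past the edge, 204 mm wide. Blue side walls 118 mm high by the chute, 50 mm by the tray.
- offcut: Bare copper plate 70 mm (its x) by 80 mm (its y), 5 mm thick, one corner cut out (18 by 16 mm, at +x +y), about 0.22 kg. Origin at the middle of the outline on its underside, z up. Lies flat in either lane, 1 to 6 mm from the fence, x nearly along the stand's x. Slides on the ledge and under the skids with friction about 0.2; fingertips grip better. Tips over the edge once its middle is past it.
- plaque: Silver plaque, 70 by 80 by 5 mm, with a raised border and a ring of beads, about 0.27 kg, lying likewise in the other lane. Origin at the middle of its underside. To be left there.

How it is judged (in metres and radians):
At the end, for the whole second after the job is handed in: The copper offcut rests still (under 20 mm/s) in the tray at the foot of the chute: its origin 50 to 190 mm past the open edge, between the side walls and less than 60 mm above the bench; the silver plaque lies within 10 mm of where it was (x of offcut in the frame of stand between 0.05 and 0.19 m and y of offcut in the frame of stand between -0.1 and 0.1 m and z of offcut in the frame of stand below 0.06 m and linear speed of offcut below 0.02 m/s and distance of plaque from where it was at the start of the episode below 0.01 m); the robot touches nothing.
It fails at once if the copper offcut is pressed harder than 30 N by the fingers (contact force between the fingers and offcut above 30 N).
It fails at once if the copper offcut is lifted off the ledge (its origin more than 25 mm above it) (z of offcut in the frame of stand above 0.155 m).
It fails at once if the silver plaque is moved more than 10 mm (distance of plaque from where it was at the start of the episode above 0.01 m).
It also fails if it takes over 64 s, if anything falls off the work surface, if the arm or the gripper's body presses on something with over 40 N, if the wrist force passes 120 N, or if a joint passes its speed limit or range.

## Working session

There is one attempt and no reset: what is moved stays moved. The work goes in short steps, Python scripts to look and compute and a tool call to move; the robot and the scene stay as the last step left them, time stands still between calls to the robot, and variables do not carry over. Pictures are saved under pics/ and viewed, and the job is handed in when it is done.

Besides the shell and the picture viewer there is one more tool, called after "Call:" as name(argument=value, ...), one argument or row to a line, values as JSON. play_rows: Moves the arm, as the interface text tells. Its arguments: {"type":"object","properties":{"travel":{"type":"array","items":{"type":"array","items":{"type":"number"}}},"rotation":{"type":"array","items":{"type":"array","items":{"type":"number"}}},"claw":{"type":"array","items":{"type":"number"}},"squeeze":{"type":"number"}},"required":["travel","rotation","claw"]}

```bash
mkdir -p pics; ls
python3 - <<'E'
from rig import env
import cv2
for n in("side","top"):
    im=env.get_image(n); cv2.imwrite(f"pics/{n}0.png",im[:,:,::-1]); print(n,env.camera_info(n))
s=env.observe(); print(s)
E
```

```text
pics
side {'vertical_fov': 52.578094157972686, 'cx': 316.27932968168335, 'cy': 239.87940351271476, 'eye': array([ 0.27344845, -0.34062078,  0.52585548]), 'rotation': array([[ 7.57983545e-01, -4.11608725e-01,  5.06003164e-01],
       [-6.52273588e-01, -4.77917159e-01,  5.88331842e-01],
       [-3.34924526e-04, -7.75998355e-01, -6.30734843e-01]])}
top {'vertical_fov': 49.24978088027792, 'cx': 321.24671804176654, 'cy': 239.66058830149922, 'eye': array([0.4645301 , 0.01055467, 0.74915241]), 'rotation': array([[ 0.11899048, -0.96496239,  0.23385649],
       [-0.99289408, -0.11525884,  0.02961005],
       [-0.00161856, -0.23571803, -0.97182014]])}
{'time_s': 0.1, 'q': array([-8.10343383e+01,  2.18367514e+01,  7.43774695e+01,  1.70460012e-03,
        8.38568793e+01, -1.23349429e+01]), 'qvel': array([ 0.00522757, -0.07623567, -0.11772042,  0.04115263, -0.01670794,
        0.02303301]), 'joint_efforts': array([ 4.73489868e-03, -4.49221945e+01, -2.31654060e+01, -8.40585790e-05,
        3.67700428e-03,  4.60412252e-05]), 'position': array([ 0.19976732, -0.51217694,  0.23079437]), 'tool_rot': array([[-1.64171429e-04,  3.63257981e-01, -9.31688581e-01],
       [ 1.23038077e-03, -9.31687815e-01, -3.63257899e-01],
       [-9.99999230e-01, -1.20596828e-03, -2.93989113e-04]]), 'ft_force': array([0.66181443, 0.04417568, 0.08993518]), 'wrist_torque': array([ 0.01024217,  0.00842064, -0.00569517]), 'grip_width': 0.08531014728178962}
```

View pics/side0.png

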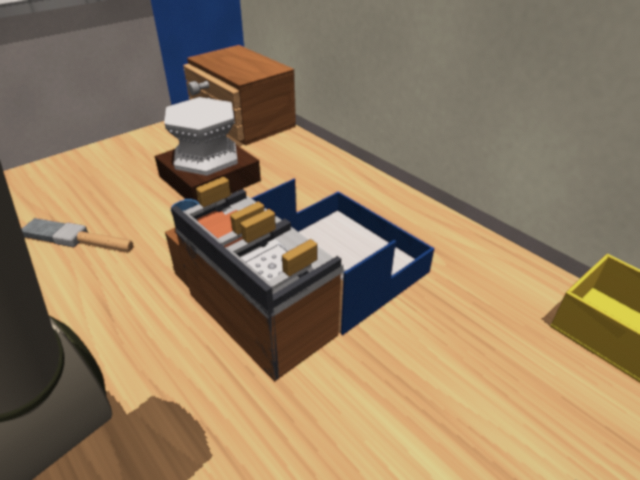

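View pics/top0.png

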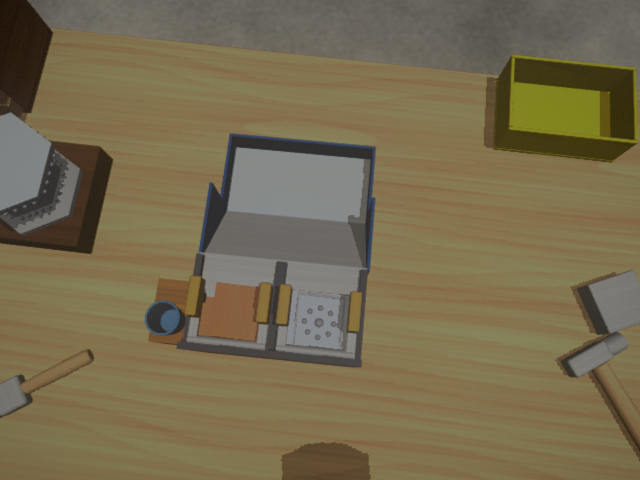

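The top view shows the copper in the left lane (about px 228,312), which is lane a, and the plaque on the right (about 318,320). The tray lies ahead (about 300,180). I'll enlarge the crop to get corners.

```bash
python3 - <<'E'
import cv2,numpy as np
im=cv2.imread("pics/top0.png")
c=im[240:375,140:390]; cv2.imwrite("pics/topz.png",cv2.resize(c,None,fx=3.2,fy=3.2,interpolation=cv2.INTER_CUBIC))
hsv=cv2.cvtColor(im,cv2.COLOR_BGR2HSV)
print(hsv[312,228],hsv[300,195],hsv[350,80],hsv[358,270],hsv[300,180])
E
cat > h.py <<'E'
import numpy as np
from rig import env
def ray(n,u,v):
    c=env.camera_info(n); f=240/np.tan(np.radians(c['vertical_fov']/2))
    d=c['rotation']@np.array([(u-c['cx'])/f,(v-c['cy'])/f,1]); return c['eye'],d
def onz(n,u,v,z):
    e,d=ray(n,u,v); return e+d*(z-e[2])/d[2]
def proj(n,P):
    c=env.camera_info(n); f=240/np.tan(np.radians(c['vertical_fov']/2))
    q=c['rotation'].T@(np.asarray(P)-c['eye']); return q[:2]/q[2]*f+[c['cx'],c['cy']]
E
```

```text
[ 14 135 134] [ 21 150 134] [ 19 111 131] [16 81 69] [ 14 149 118]
```

View pics/topz.png

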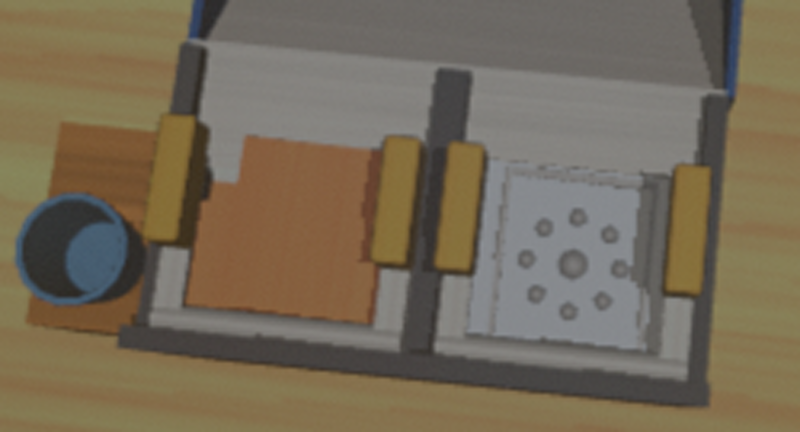

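Run:
```python
from h import *
def z(u,v,h): 
    p=onz("top",140+(u+.5)/3.2-.5,240+(v+.5)/3.2-.5,h); return p
d={}
for n,u,v,h in [("edgeL",195,40,.13),("edgeR",728,92,.13),("fbL",118,347,.162),("fbR",706,405,.162),("ffL",122,326,.162),("ffR",709,385,.162),
 ("nL",186,305,.135),("nR",373,325,.135),("fR",383,150,.135),("notch1",244,135,.135),("notch2",238,182,.135),("pl nL",467,333,.135),("pl nR",660,350,.135)]:
    d[n]=z(u,v,h); print(n,d[n].round(4))
for a,b in [("edgeL","edgeR"),("fbL","fbR"),("nL","nR"),("notch1","notch2")]:
    w=d[a]-d[b]; print(a,b,np.linalg.norm(w),np.degrees(np.arctan2(-w[0],w[1])))
y=d["fbL"]-d["fbR"]; y[2]=0; y/=np.linalg.norm(y); yaw=np.arctan2(-y[0],y[1])
x=np.array([y[1],-y[0],0]); 
fm=(d["fbL"]+d["fbR"])/2  # stand x=-116 
em=(d["edgeL"]+d["edgeR"])/2
print("origin from fence",fm+x*.116, "from edge",em, "len",(em-fm)@x)
O=(fm+x*.116+em)/2
for k,v in d.items(): print(k,((v-O)@x*1e3).round(1),((v-O)@y*1e3).round(1))
```

```text
edgeL [0.5808 0.1726 0.13  ]
edgeR [ 0.5848 -0.0295  0.13  ]
fbL [0.4652 0.1718 0.162 ]
fbR [ 0.4699 -0.0307  0.162 ]
ffL [0.4723 0.1717 0.162 ]
ffR [ 0.4767 -0.031   0.162 ]
nL [0.4828 0.1575 0.135 ]
nR [0.4838 0.0894 0.135 ]
fR [0.5471 0.0951 0.135 ]
notch1 [0.5465 0.147  0.135 ]
notch2 [0.529  0.1463 0.135 ]
pl nL [0.485  0.0554 0.135 ]
pl nR [ 0.4873 -0.0142  0.135 ]
edgeL edgeR 0.20213222524798558 1.1466459353123881
fbL fbR 0.20253795666152058 1.3472652086679182
nL nR 0.06816687063907656 0.8488278261133274
notch1 notch2 0.017492030009947795 -87.68835336127974
origin from fence [0.58353264 0.07328285 0.162     ] from edge [0.58277555 0.07150923 0.13      ] len 0.11520141999211957
edgeL -0.0 100.2
edgeR -0.8 -101.9
fbL -115.6 102.1
fbR -115.6 -100.4
ffL -108.5 101.9
ffR -108.9 -100.9
nL -98.3 87.5
nR -98.9 19.3
fR -35.5 23.6
notch1 -34.9 75.5
notch2 -52.4 75.2
pl nL -98.5 -14.7
pl nR -97.8 -84.4
```

Call:
play_rows(
  travel=[
    [1.6,3.3,0.3],
    [1.6,3.3,0.3],
    [1.6,3.3,0.3],
    [1.6,3.3,0.3],
    [1.6,3.3,0.3],
    [1.6,3.3,0.3],
    [1.6,3.3,0],
    [1.6,3.3,0],
    [1.6,3.3,0],
    [1.6,3.3,0],
    [1.6,3.3,0],
    [1.6,3.3,0],
  ],
  rotation=[
    [0,0,-0.116],
    [0,0,-0.116],
    [0,0,-0.116],
    [0,0,0],
    [0,0,0],
    [0,0,0],
    [0,0,0],
    [0,0,0],
    [0,0,0],
    [0,0,0],
    [0,0,0],
    [0,0,0],
  ],
  claw=[0,0,0,0,0,0,0,0,0,0,0,0],
  squeeze=40,
)

```text
time_s: 1.1
position: [0.392, -0.1014, 0.2449]
tool_rot: [[-0.002, -0.005, -1.0], [0.008, -1.0, 0.005], [-1.0, -0.008, 0.002]]
ft_force: [0.4, -0.9, 0.7]
grip_width: -0.0002
```

Call:
play_rows(
  travel=[
    [1.6,3.2,0],
    [1.6,3.2,0],
    [1.6,3.2,0],
    [1.6,3.2,0],
    [1.6,3.2,0],
    [1.6,3.2,0],
    [1.3,2.6,0],
    [0,0,0],
    [0,0,0],
  ],
  rotation=[
    [0,0,0.028],
    [0,0,0],
    [0,0,0],
    [0,0,0],
    [0,0,0],
    [0,0,0],
    [0,0,0],
    [0,0,0],
    [0,0,0],
  ],
  claw=[0,0,0,0,0,0,0,0,0],
)

```text
time_s: 1.85
position: [0.5039, 0.1363, 0.2425]
tool_rot: [[-0.006, 0.032, -0.999], [0.009, -0.999, -0.032], [-1.0, -0.009, 0.006]]
ft_force: [-0.3, -0.8, -0.3]
grip_width: 0.0004
```

Call:
play_rows(
  travel=[
    [0,-1.5,-1],
    [0,0,-2],
    [0,0,-2],
    [0,0,-1],
    [0,0,-0.5],
    [0,0,0],
    [0,0,0],
  ],
  rotation=[
    [-0.009,-0.006,-0.009],
    [0,0,0],
    [0,0,0],
    [0,0,0],
    [0,0,0],
    [0,0,0],
    [0,0,0],
  ],
  claw=[0,0,0,0,0,0,0],
)

```text
time_s: 2.43
position: [0.5019, 0.1167, 0.1751]
tool_rot: [[-0.001, 0.02, -1.0], [-0.001, -1.0, -0.02], [-1.0, 0.001, 0.001]]
ft_force: [-0.3, -0.1, 0.6]
grip_width: -0.0002
```

Run:
```python
from h import *
import cv2
for n in("side","top"):
    im=env.get_image(n)[:,:,::-1]; cv2.imwrite(f"pics/{n}1.png",im)
    c=im[150:330,140:400] if n=="side" else im[200:380,140:400]
    cv2.imwrite(f"pics/{n}1z.png",cv2.resize(c,None,fx=3,fy=3,interpolation=cv2.INTER_CUBIC))
s=env.observe(); print(s['position'],s['tool_rot'].round(3),s['ft_force'])
```

```text
[0.50220145 0.1169112  0.17553102] [[ 0.     0.02  -1.   ]
 [-0.001 -1.    -0.02 ]
 [-1.     0.001 -0.   ]] [-0.52856934  0.01572273 -0.52480542]
```

View pics/side1z.png

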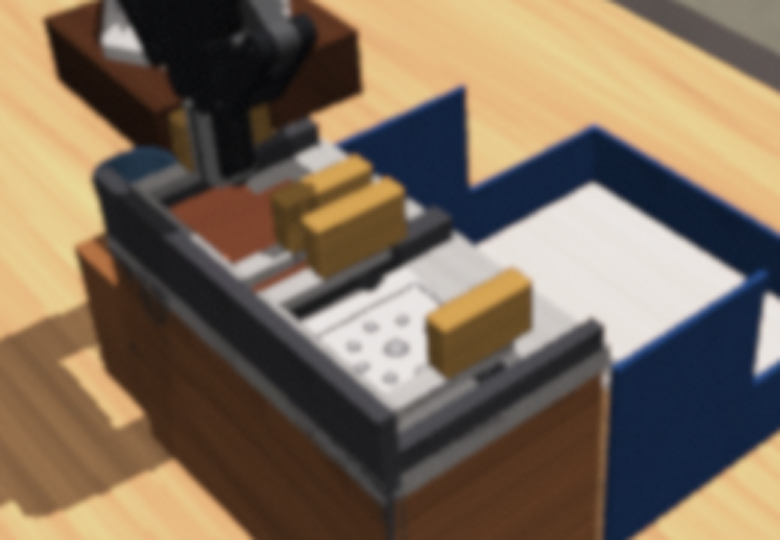

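View pics/top1z.png

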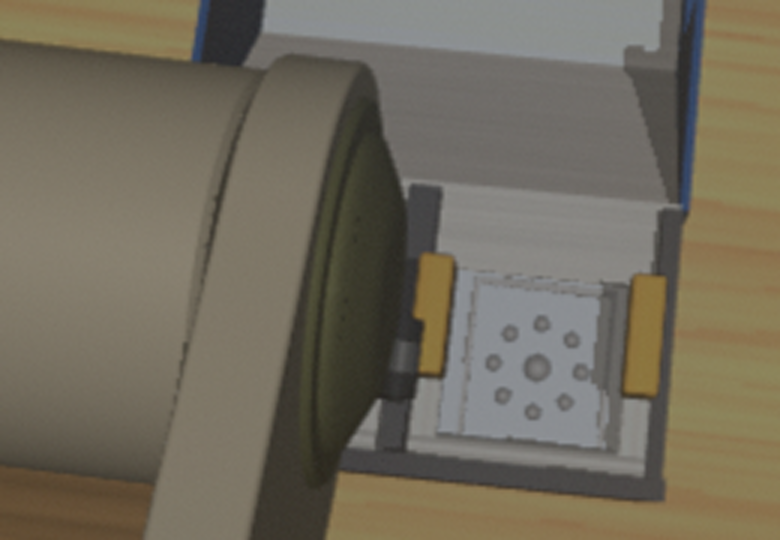

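The side view shows the closed fingertips (zoom about 222,178, which is px 214,209) between lane a's fork arms and above the copper. I'll check that against the projected TCP.

Run:
```python
from h import *
s=env.observe(); p=s['position']; q=proj("side",p); print(q,(q-[140,150])*3)
x=np.array([.9997,.0233,0]);y=np.array([-.0233,.9997,0]);O=np.array([.583,.0724,0])
print((p-O)@x,(p-O)@y)
for yy in(.018,.082):
  for xx in(-.1,-.04): print(xx,yy,(proj("side",O+xx*x+yy*y+[0,0,.18])-[140,150])*3)
```

```text
[216.10560409 207.02913664] [228.31681228 171.08740991]
-0.07973720313831698 0.04638045655282411
-0.1 0.018 [222.85397668 212.50589081]
-0.04 0.018 [345.47561597 154.58755396]
-0.1 0.082 [139.36234634 144.70848041]
-0.04 0.082 [259.00306212  93.38687368]
```

Call:
play_rows(
  travel=[
    [0.1,0.4,-0.5],
    [0,0,-1],
    [0,0,-1],
    [0,0,-0.5],
    [0,0,0],
    [0,0,0],
  ],
  rotation=[
    [0,0,0],
    [0,0,0],
    [0,0,0],
    [0,0,0],
    [0,0,0],
    [0,0,0],
  ],
  claw=[0,0,0,0,0,0],
)

```text
time_s: 3.03
position: [0.5049, 0.1221, 0.1468]
tool_rot: [[0.007, 0.02, -1.0], [-0.001, -1.0, -0.02], [-1.0, 0.001, -0.007]]
ft_force: [0.0, -0.2, 0.5]
grip_width: 0.0003
```

Next I'll come down slowly, watching for contact.

Call:
play_rows(
  travel=[
    [0,0,-0.3],
    [0,0,-0.3],
    [0,0,-0.2],
    [0,0,-0.1],
    [0,0,-0.05],
  ],
  rotation=[
    [0,-0.007,0],
    [0,0,0],
    [0,0,0],
    [0,0,0],
    [0,0,0],
  ],
  claw=[0,0,0,0,0],
)

```text
time_s: 3.45
position: [0.5056, 0.1223, 0.1379]
tool_rot: [[0.018, 0.02, -1.0], [-0.001, -1.0, -0.02], [-1.0, 0.001, -0.018]]
ft_force: [-0.4, -0.6, 0.7]
grip_width: 0.0001
```

Call:
play_rows(
  travel=[
    [0,0,0],
    [0,0,-0.1],
    [0,0,-0.1],
    [0,0,-0.1],
  ],
  rotation=[
    [0,0.018,0],
    [0,0,0],
    [0,0,0],
    [0,0,0],
  ],
  claw=[0,0,0,0],
)

```text
time_s: 3.78
position: [0.506, 0.1223, 0.135]
tool_rot: [[-0.001, 0.02, -1.0], [-0.001, -1.0, -0.02], [-1.0, 0.001, 0.001]]
ft_force: [-0.9, -0.6, 7.8]
grip_width: 0.0001
```

Call:
play_rows(
  travel=[
    [0,0,-0.1],
    [0,0,-0.1],
  ],
  rotation=[
    [0,0,0],
    [0,0,0],
  ],
  claw=[0,0],
)

```text
time_s: 3.95
position: [0.5063, 0.1223, 0.135]
tool_rot: [[0.001, 0.02, -1.0], [-0.001, -1.0, -0.02], [-1.0, 0.001, -0.001]]
ft_force: [-4.7, -1.2, 12.3]
grip_width: 0.0002
```

Call:
play_rows(
  travel=[
    [0.1,0,-0.1],
    [0.15,0,-0.1],
    [0.2,0,-0.1],
    [0.2,0.01,-0.1],
  ],
  rotation=[
    [0,0,0],
    [0,0,0],
    [0,0,0],
    [0,0,0],
  ],
  claw=[0,0,0,0],
)

```text
time_s: 4.28
position: [0.5123, 0.1226, 0.135]
tool_rot: [[0.003, 0.021, -1.0], [-0.001, -1.0, -0.021], [-1.0, 0.002, -0.003]]
ft_force: [-4.9, -0.2, 10.3]
grip_width: -0.0001
```

Run:
```python
from h import *
import cv2
n="side"
im=env.get_image(n)[:,:,::-1]
c=im[150:330,140:400]
cv2.imwrite(f"pics/{n}2z.png",cv2.resize(c,None,fx=3,fy=3,interpolation=cv2.INTER_CUBIC))
s=env.observe(); print(s['position'],s['ft_force'])
```

```text
[0.51268636 0.12256473 0.13502579] [-2.78266576 -0.22085272  9.37917152]
```

View pics/side2z.png

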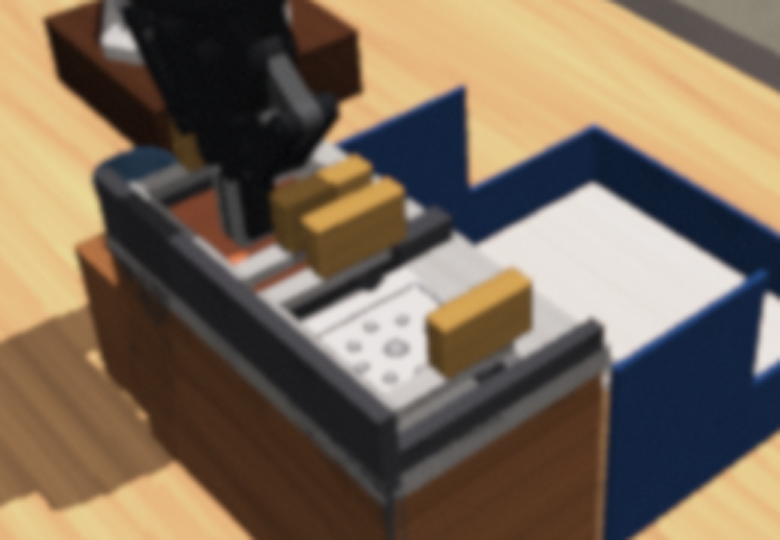

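The fingertips are on the copper (zoom about 245,235), but I can't tell yet whether the plate has moved. I'll drag further with slightly more press and compare.

Call:
play_rows(
  travel=[
    [0.1,0,-0.12],
    [0.15,0,-0.12],
    [0.2,0,-0.12],
    [0.2,0.01,-0.12],
    [0.2,0,-0.12],
    [0.2,0.01,-0.12],
  ],
  rotation=[
    [0,0,0],
    [0,0,0],
    [0,0,0],
    [0,0,0],
    [0,0,0],
    [0,0,0],
  ],
  claw=[0,0,0,0,0,0],
)

```text
time_s: 4.83
position: [0.5233, 0.1231, 0.135]
tool_rot: [[0.01, 0.022, -1.0], [-0.002, -1.0, -0.022], [-1.0, 0.002, -0.01]]
ft_force: [-4.0, -1.1, 11.3]
grip_width: -0.0
```

Run:
```python
from h import *
import cv2
n="side"
im=env.get_image(n)[:,:,::-1]
c=im[150:330,140:400]
cv2.imwrite(f"pics/{n}3z.png",cv2.resize(c,None,fx=3,fy=3,interpolation=cv2.INTER_CUBIC))
s=env.observe(); print(s['position'],s['ft_force'])
```

```text
[0.52371561 0.12311968 0.13505995] [-2.09383965  0.85420922  9.69245614]
```

View pics/side3z.png

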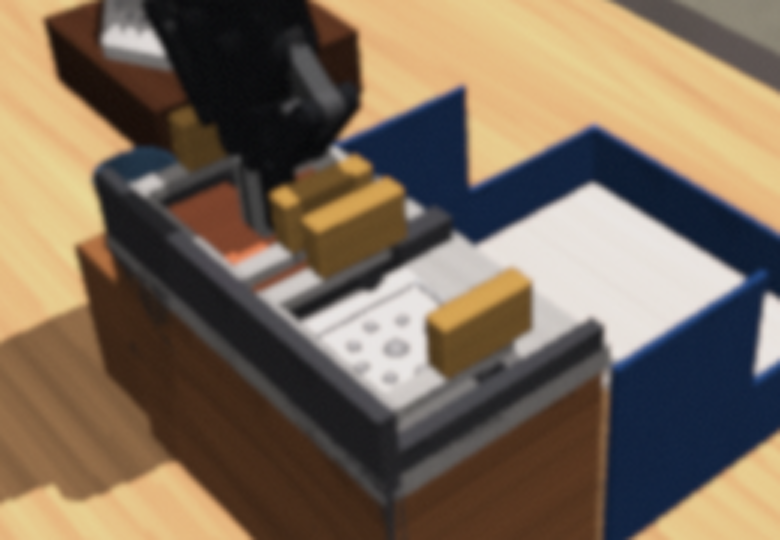

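The copper's visible outline (left corner at zoom 170,205) hasn't changed, so the fingers slipped at about 11 N. I'll lift off, go back and press harder, to about 20 N.

Call:
play_rows(
  travel=[
    [0,0,0.5],
    [-0.5,0,0.3],
    [-1.0,-0.1,0],
    [-0.5,0,0],
    [0,0,0],
    [0,0,0],
  ],
  rotation=[
    [0,0.01,0],
    [0,0,0],
    [0,0,0],
    [0,0,0],
    [0,0,0],
    [0,0,0],
  ],
  claw=[0,0,0,0,0,0],
)

```text
time_s: 5.38
position: [0.5022, 0.1222, 0.1436]
tool_rot: [[0.002, 0.022, -1.0], [-0.002, -1.0, -0.022], [-1.0, 0.002, -0.002]]
ft_force: [0.5, -0.5, 0.9]
grip_width: 0.0002
```

Call:
play_rows(
  travel=[
    [0,0,-0.3],
    [0.1,0,-0.25],
    [0,0,-0.15],
    [0,0,-0.1],
    [0,0,-0.1],
    [0,0,-0.1],
  ],
  rotation=[
    [0,0.004,0],
    [0,0,0],
    [0,0,0],
    [0,0,0],
    [0,0,0],
    [0,0,0],
  ],
  claw=[0,0,0,0,0,0],
)

```text
time_s: 5.88
position: [0.5046, 0.1222, 0.135]
tool_rot: [[0.0, 0.022, -1.0], [-0.002, -1.0, -0.022], [-1.0, 0.002, -0.0]]
ft_force: [-4.7, 0.2, 12.6]
grip_width: 0.0003
```

Call:
play_rows(
  travel=[
    [0,0,-0.13],
    [0,0,-0.15],
  ],
  rotation=[
    [0,0,0],
    [0,0,0],
  ],
  claw=[0,0],
)

```text
time_s: 6.05
position: [0.5053, 0.1223, 0.135]
tool_rot: [[0.004, 0.022, -1.0], [-0.002, -1.0, -0.022], [-1.0, 0.002, -0.004]]
ft_force: [-5.2, -0.3, 18.0]
grip_width: 0.0001
```

Call:
play_rows(
  travel=[
    [0,0,-0.17],
    [0,0,-0.17],
  ],
  rotation=[
    [0,0,0],
    [0,0,0],
  ],
  claw=[0,0],
)

```text
time_s: 6.22
position: [0.5063, 0.1223, 0.135]
tool_rot: [[0.009, 0.023, -1.0], [-0.002, -1.0, -0.023], [-1.0, 0.002, -0.009]]
ft_force: [-5.0, -0.7, 17.5]
grip_width: 0.0
```

Call:
play_rows(
  travel=[
    [0.1,0,-0.17],
    [0.15,0,-0.17],
    [0.2,0,-0.17],
  ],
  rotation=[
    [0,0.004,0],
    [0,0.003,0],
    [0,0.003,0],
  ],
  claw=[0,0,0],
)

```text
time_s: 6.47
position: [0.5118, 0.1225, 0.135]
tool_rot: [[0.005, 0.023, -1.0], [-0.002, -1.0, -0.023], [-1.0, 0.002, -0.005]]
ft_force: [-5.2, -0.1, 16.8]
grip_width: -0.0003
```

Call:
play_rows(
  travel=[
    [0.2,0,-0.18],
    [0.2,0,-0.18],
    [0.2,0.01,-0.18],
    [0.2,0,-0.18],
  ],
  rotation=[
    [0,0.003,0],
    [0,0.003,0],
    [0,0.003,0],
    [0,0.003,0],
  ],
  claw=[0,0,0,0],
)

```text
time_s: 6.8
position: [0.522, 0.123, 0.135]
tool_rot: [[0.002, 0.024, -1.0], [-0.002, -1.0, -0.024], [-1.0, 0.003, -0.002]]
ft_force: [-4.7, -0.5, 17.0]
grip_width: 0.0002
```

```bash
cat > look.py <<'E'
from h import *
import cv2,sys
n="side"
im=env.get_image(n)[:,:,::-1]
c=im[150:330,140:400]
cv2.imwrite(f"pics/{n}{sys.argv[1]}z.png",cv2.resize(c,None,fx=3,fy=3,interpolation=cv2.INTER_CUBIC))
s=env.observe(); print(s['position'],s['ft_force'])
E
python3 look.py 4
```

```text
[0.52257022 0.12298256 0.13503972] [-3.0489255   0.60344722 16.77412024]
```

View pics/side4z.png

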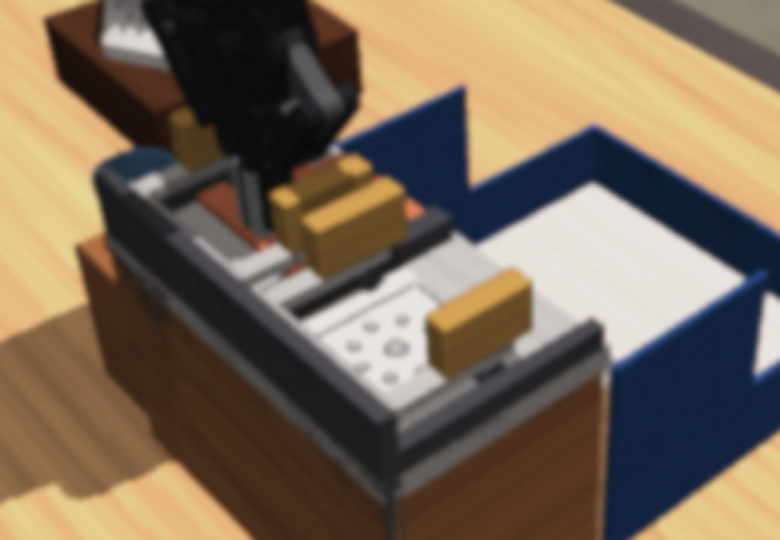

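The copper now moves with the fingers: its near edge has left the fence and bare ledge shows at about zoom 210,230. I'll keep dragging at about 17 N.

Call:
play_rows(
  travel=[
    [0.1,0,-0.18],
    [0.2,0.01,-0.18],
    [0.2,0,-0.18],
    [0.2,0,-0.18],
    [0.2,0.01,-0.18],
    [0.2,0,-0.18],
  ],
  rotation=[
    [0,0.003,0],
    [0,0.003,-0.001],
    [0,0.003,0],
    [0,0.003,0],
    [0,0.003,0],
    [0,0.003,0],
  ],
  claw=[0,0,0,0,0,0],
)

```text
time_s: 7.35
position: [0.5366, 0.1237, 0.135]
tool_rot: [[-0.002, 0.024, -1.0], [-0.002, -1.0, -0.024], [-1.0, 0.002, 0.002]]
ft_force: [-4.8, -0.4, 15.5]
grip_width: -0.0
```

Call:
play_rows(
  travel=[
    [0.2,0,-0.18],
    [0.2,0.01,-0.18],
    [0.2,0,-0.18],
    [0.2,0,-0.18],
    [0.2,0.01,-0.17],
    [0.2,0,-0.17],
  ],
  rotation=[
    [0,0.003,0],
    [0,0.003,-0.001],
    [0,0.003,0],
    [0,0.003,0],
    [0,0.003,0],
    [0,0.003,0],
  ],
  claw=[0,0,0,0,0,0],
)

```text
time_s: 7.85
position: [0.5542, 0.1243, 0.135]
tool_rot: [[-0.0, 0.024, -1.0], [-0.002, -1.0, -0.024], [-1.0, 0.002, 0.0]]
ft_force: [-1.6, 0.6, 13.7]
grip_width: 0.0001
```

```bash
python3 look.py 5
```

```text
[0.55472827 0.12426941 0.13502155] [-0.28987835  0.11012217 13.77897201]
```

View pics/side5z.png

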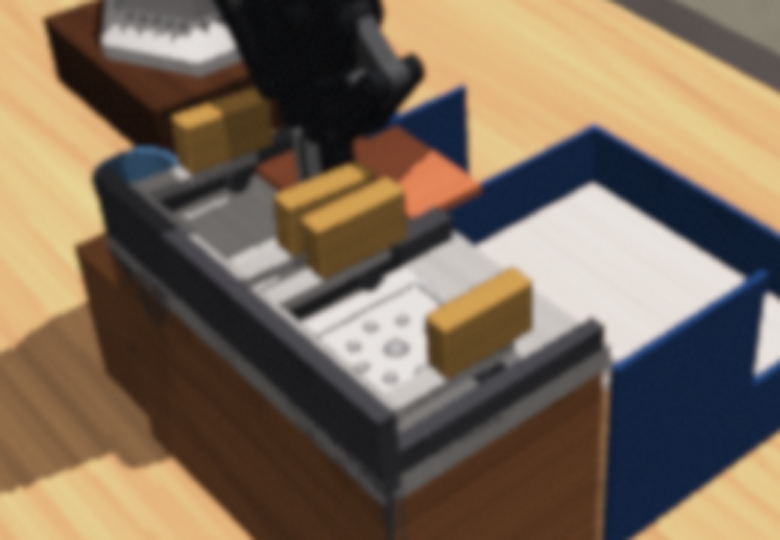

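The skids have dropped behind the plate, which now overhangs the edge (front corner at about zoom 480,188). I'll press more lightly and carry on over the edge.

Call:
play_rows(
  travel=[
    [0.1,0,-0.1],
    [0.2,0.01,-0.1],
    [0.2,0,-0.09],
    [0.2,0,-0.09],
    [0.2,0.01,-0.09],
    [0.2,0,-0.09],
  ],
  rotation=[
    [0,0,0],
    [0,0.001,-0.001],
    [0,0.001,0],
    [0,0.001,0],
    [0,0.001,0],
    [0,0.001,0],
  ],
  claw=[0,0,0,0,0,0],
)

```text
time_s: 8.4
position: [0.5694, 0.1247, 0.1351]
tool_rot: [[0.006, 0.023, -1.0], [-0.002, -1.0, -0.023], [-1.0, 0.002, -0.006]]
ft_force: [-1.8, -0.0, 7.9]
grip_width: -0.0004
```

Call:
play_rows(
  travel=[
    [0.2,0,-0.07],
    [0.2,0.01,-0.07],
    [0.2,0,-0.06],
    [0.2,0,-0.06],
  ],
  rotation=[
    [0,0,0],
    [0,0.001,-0.001],
    [0,0.001,0],
    [0,0.001,0],
  ],
  claw=[0,0,0,0],
)

```text
time_s: 8.73
position: [0.5795, 0.1249, 0.1351]
tool_rot: [[0.008, 0.022, -1.0], [-0.002, -1.0, -0.022], [-1.0, 0.002, -0.008]]
ft_force: [-1.4, -1.1, 6.1]
grip_width: 0.0
```

```bash
python3 look.py 6
```

```text
[0.57990849 0.12486751 0.13510649] [-0.97226752 -0.33143453  5.7906274 ]
```

View pics/side6z.png

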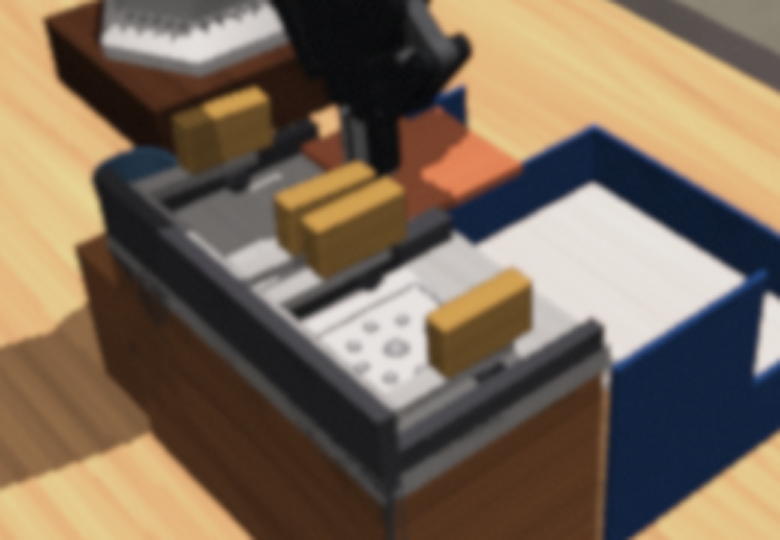

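It is still moving with the fingers and its middle is about at the edge. I'll drag a little more, then lift off.

Call:
play_rows(
  travel=[
    [0.2,0,-0.06],
    [0.2,0,-0.06],
    [0.2,0,-0.06],
    [0.2,0,-0.05],
    [0.2,0,0.2],
    [0,0,0.5],
    [0,0,0.5],
    [0,0,0],
    [0,0,0],
  ],
  rotation=[
    [0,0,0],
    [0,0.001,0],
    [0,0.001,0],
    [0,0.001,0],
    [0,0,0],
    [0,0,0],
    [0,0,0],
    [0,0,0],
    [0,0,0],
  ],
  claw=[0,0,0,0,0,0,0,0,0],
)

```text
time_s: 9.53
position: [0.594, 0.1249, 0.1492]
tool_rot: [[0.015, 0.022, -1.0], [-0.002, -1.0, -0.022], [-1.0, 0.002, -0.015]]
ft_force: [-0.2, 1.5, -0.7]
grip_width: -0.0001
```

```bash
python3 look.py 7
```

```text
[0.59410234 0.12488783 0.14926071] [-0.21182723  0.67405639 -0.51106366]
```

View pics/side7z.png

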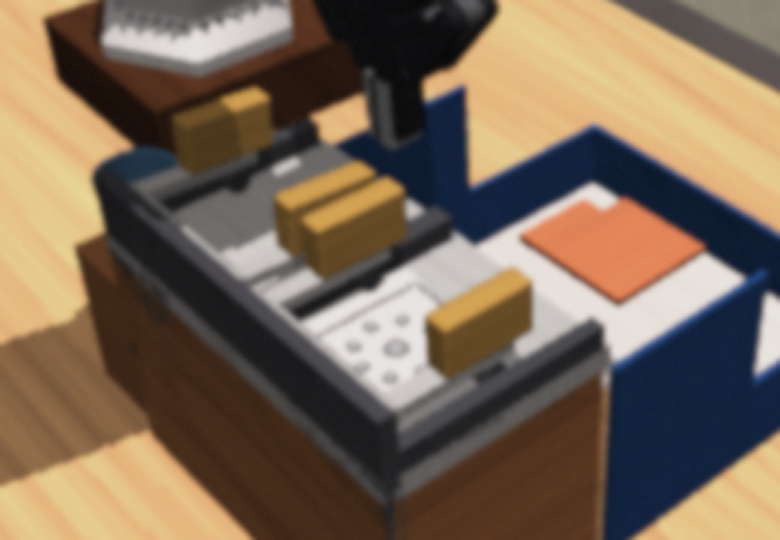

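The copper lies flat in the tray (zoom about 615,250). I'll retreat upward and check the pose and the plaque.

Call:
play_rows(
  travel=[
    [0,0,1],
    [0,0,2],
    [0,0,3],
    [0,-2,3],
    [-1,-4,2],
    [-1,-4,0],
    [-1,-4,0],
    [-1,-4,0],
    [-1,-3,0],
    [0,-1,0],
    [0,0,0],
    [0,0,0],
  ],
  rotation=[
    [0,0,0],
    [0,0,0],
    [0,0,0],
    [0,0,0],
    [0,0,0],
    [0,0,0],
    [0,0,0],
    [0,0,0],
    [0,0,0],
    [0,0,0],
    [0,0,0],
    [0,0,0],
  ],
  claw=[0,0,0,0,0,0,0,0,0,0,0,0],
)

```text
time_s: 10.58
position: [0.5385, -0.0986, 0.2685]
tool_rot: [[0.016, 0.026, -1.0], [-0.005, -1.0, -0.026], [-1.0, 0.005, -0.015]]
ft_force: [0.8, 0.7, 0.5]
grip_width: -0.0001
```

Call:
play_rows(
  travel=[
    [-1,-4,0],
    [-1,-4,0],
    [-1,-4,0],
    [-1,-4,0],
    [-1,-4,0],
    [0,-2,0],
    [0,0,0],
    [0,0,0],
  ],
  rotation=[
    [0,0,0],
    [0,0,0],
    [0,0,0],
    [0,0,0],
    [0,0,0],
    [0,0,0],
    [0,0,0],
    [0,0,0],
  ],
  claw=[0,0,0,0,0,0,0,0],
)

```text
time_s: 11.25
position: [0.4919, -0.3144, 0.269]
tool_rot: [[0.017, 0.045, -0.999], [-0.0, -0.999, -0.045], [-1.0, 0.001, -0.017]]
ft_force: [0.5, 0.3, -0.3]
grip_width: -0.0001
```

Run:
```python
from h import *
import cv2
im=np.ascontiguousarray(env.get_image("top")[:,:,::-1]); cv2.imwrite("pics/top9.png",im)
a=cv2.imread("pics/top0.png")
r=(slice(285,352),slice(286,345))
hsv=cv2.cvtColor(im,cv2.COLOR_BGR2HSV)
m=cv2.inRange(hsv,(5,100,60),(16,255,255)); m[:140]=0;m[275:]=0;m[:,:215]=0;m[:,380:]=0
M=cv2.moments(m,True); u,v=M['m10']/M['m00'],M['m01']/M['m00']
p=onz("top",u,v,.015); O=np.array([.583,.0724,0]); x=np.array([.9997,.0233,0]);y=np.array([-.0233,.9997,0])
print(u,v,M['m00'],p,"stand",(p-O)@x,(p-O)@y)
g=lambda i:cv2.cvtColor(i,cv2.COLOR_BGR2GRAY)[285:352,290:345].astype(np.float32)
print("plaque shift px",cv2.phaseCorrelate(g(a),g(im)))
s=env.observe();print(s['time_s'],s['position'],s['ft_force'])
```

```text
268.1519324744558 172.23678365171034 2251.0 [0.7344236  0.12374911 0.015     ] stand 0.15257460924826044 0.04780553500386647
plaque shift px ((0.02167242625239396, 0.023724981416421542), 0.9929116759035322)
11.3 [ 0.49197637 -0.31403195  0.2688863 ] [-0.69342445 -0.160213    0.27169178]
```

View pics/top9.png

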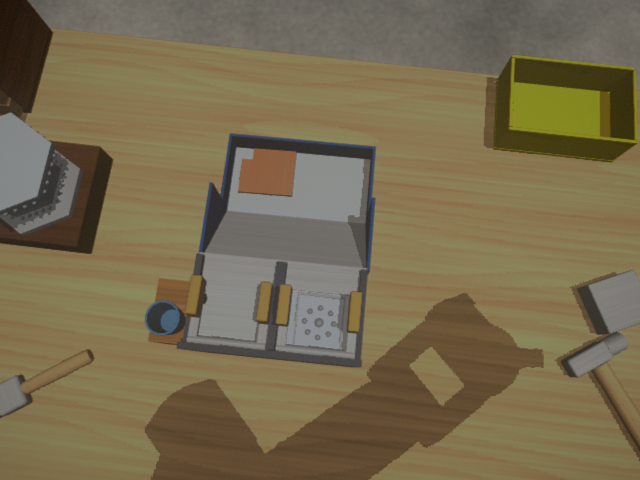

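The top view shows the copper flat in the tray (px 268,172), at about stand (0.153, 0.048). The plaque hasn't shifted and the arm is clear, so I'm handing in.

```bash
python3 -c "
from rig import env
print(env.close_job())"
```

```text
the job is handed in; nothing more can be done
None
```

The copper offcut is in the tray. I pressed the closed fingertips on it between fork a's arms and drew it out from under the skids and over the open edge, and it slid down the chute. The job was handed in at about 11.3 s; no verdict is reported.

- **First try:** at about 11 N the fingers slipped and the plate did not move. I lifted the fingers, went back and pressed at about 17 N, easing off to about 6 N at the edge. The highest reading between moves was 18 N, against the 30 N limit.
- **Last checks:**
  - The offcut lies flat at about x = 0.153 m, y = 0.048 m in the stand frame, inside the tray.
  - The plaque's image shifted by less than 0.05 pixel from the first picture.
  - The arm is clear of everything, with the wrist force near zero.
- **Not checked:** I took only one picture after backing the arm away, so I did not measure the offcut's speed. No check failed or disagreed.

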